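# Switch on the charging bay that holds the battery, with the stylus

## Task

One of the four bays in the battery charging bank holds a battery pack. Take the stylus out of its wooden block and with its tip, not with the gripper, flip that bay's lever all the way over towards the pack to switch it on, leaving the other three levers as they are. Then stand the stylus back in its block, upright and fully home, and let go of it.

Things in the scene. Friction and masses are not known exactly. Their poses are not given: they have to be found in the camera images.
- stylus: Round rod, 141 mm long, about 70 g, upright in a wooden block. Origin: centre of its lower end (tip); z up along it. From the tip: steel shaft 12 mm thick to 75 mm, wooden collar 34 mm wide from 75 to 81 mm, wooden handle 16 mm thick from 81 to 141 mm (grip there). Home: collar on the block's top, tip 10 mm above the table.
- block: Wooden block that holds the stylus, 70 x 70 x 85 mm high, fixed. Origin: centre of its underside, on the table. In its middle a vertical hole, 23 mm wide, right through, with a 2 mm chamfer. The stylus must rise 75 mm to leave it.
- loaded_bay: The bay with the battery pack, one of 4 grey metal modules side by side, 42 mm apart along y, fixed; its place in the row varies. 40 mm wide, x -53 to 97 mm, top at z = 42 mm. Origin: on the table straight below its lever's hinge; x points from lever to pack, away from the robot; z up. Black pack with grey top: x 38 to 94 mm, up to z = 73 mm; the other bays are bare there.
- loaded_lever (a joint): Black paddle lever of the loaded bay, 14 mm wide (y), 6 mm thick, 36 mm long, hinged along y at x = 0, z = 45 mm of the bay. 0 = off, leaning 0.4 rad away from the pack (tip at x = -14, z = 78 mm); 0.8 rad = on, its stop, leaning 0.4 rad to the pack (tip at x = +14 mm). Light friction, about 1 N at mid length; no spring, stays where left.
- empty1_lever (a joint): Lever of one of the three empty bays, alike, same values; starts near 0 and is left alone.
- empty2_lever (a joint): Lever of another empty bay, the same.
- empty3_lever (a joint): Lever of the last empty bay, the same.
Mind the look-alikes: they are no part of the job. What is shaped like the block but red is not meant.

How it is judged:
On the way, in this order (a step that is already met when the one before it is completed fails the run):
1. the stylus is lifted out of its block (distance of stylus from where it was at the start of the episode above 0.075 m), for 0.1 s.
2. the loaded bay's lever is over to on (past 0.6 rad) with the stylus at it (tip within 60 mm of the lever's hinge, seen from above) (value of joint loaded_lever above 0.6 rad and horizontal distance between stylus and loaded_bay below 0.06 m), for 0.1 s.
At the end, for the whole second after the job is handed in: The loaded bay's lever is on (past 0.6 of 0.8 rad), the other three are still off (below 0.3 rad), and the stylus is at rest in its block: tip within 12 mm of the hole's axis and lower than 14 mm above the table, upright within 0.12 rad (value of joint loaded_lever above 0.6 rad and value of joint each of empty1_lever, empty2_lever, empty3_lever below 0.3 rad and horizontal distance between stylus and block below 0.012 m and height (world z) of stylus below 0.014 m and angle between stylus's own z axis and vertical below 0.12 rad and linear speed of stylus below 0.02 m/s); the robot touches nothing.
It fails at once if the gripper or arm touches the loaded bay or its lever (over 1 N) (contact force between any of the fingers, the arm and loaded_bay above 1 N).
It fails at once if another bay's lever is flipped (past 0.4 rad) (value of joint any of empty1_lever, empty2_lever, empty3_lever above 0.4 rad).
It also fails if it takes over 58 s, if anything falls off the work surface, if the arm or the gripper's body presses on something with over 40 N, if the wrist force passes 120 N, or if a joint passes its speed limit or range.

## Robot

A 7-joint arm with a two-finger parallel gripper is mounted at the origin on the work surface. World frame = base frame: x ahead of the robot, y to its left, z up, the work surface at z = 0. Lengths are in m, angles in rad, forces in N, time in s.
With the tool pointing down it reaches from about 0.35 to 0.9 m from the base axis. Payload 8.1 kg.
Tool frame: the origin (TCP) lies midway between the tips of the shut fingers; the grasp point (between the pads) lies 19 mm behind it; z points along the fingers, y is the line along which they close (so a half turn about z gives the same grasp; the last joint's range is limited). The gripper opens to 85 mm and grips with 20 to 120 N. Pads are 22 mm wide; open, the fingers measure 114 mm over their backs; the gripper's body (76 mm by 85 mm) begins 54 mm behind the grasp point. The pads swing forward as they close: fully open they stand 13 mm farther back than shut.
Start: joints at [1.176, 0.434, 0.025, 1.573, -0.012, 1.134, -0.075], TCP at [0.18, -0.599, 0.231] pointing down, gripper open.
Joint ranges: [-2.62, 2.62], [-0.44, 2.09], [-1.27, 1.32], [0.08, 2.57], [-1.32, 4.46], [0.12, 2], [-2.74, 2.74]. Speed limits (rad/s): [2.22, 2.22, 3.01, 3.01, 3.14, 3.14, 3.14].

## Interface

Orientations are given as a 3x3 rotation matrix whose columns are the frame's x, y, z axes.
In Python, from rig import arm, vision gives the robot as it stands.
- The arm moves only by the shell command python3 -m handwheel 'ROWS' [OPENING] [FORCE]. ROWS is JSON, a list that holds one entry, the list of rows, each a list of 6 numbers: the shift along the world's x, y, z as a fraction of full scale, then the turn, a rotation vector about the world's x, y, z as a fraction of full scale. In form: [[[dx, dy, dz, wx, wy, wz], ...]]. A call has 1 to 10 rows; each row shifts and turns the commanded pose from where the row before left it; what a row does not reach is not made up. Full scale, the value 1, is 0.2 m for a shift and 180 degrees for a turn. A row lasts 1/8 s, in which the tool goes at most 62.5 mm and 10.7 degrees, less where a joint would pass 70% of its speed; a pose out of reach is approached as far as the arm can. A call with a number of a shift or a turn outside -1 to 1 is refused whole. A call with a gripper value outside its range is refused whole. OPENING is the closure, from -1 (fully open) to 1 (shut), so that 0 is half open, set as the call begins (- or left out, the last holds). The fingers move at their own pace and stop on an object; FORCE is the grip in N (left out, the last holds). Time passes only in rows, so rows that do not move let the fingers close. It gives the time, the measured TCP pose, the force, the opening and the grip force at its end, in the units of the state.
- arm.get_state(): the state, without advancing time (a new reading comes with each control period).
- vision.camera(name): name is "side" or "top"; returns a dict with "color" (480x640x3 uint8, red, green, blue), "fx", "fy", "cx", "cy" (pixels), "camera_from_world" (4x4, takes a point from world to camera coordinates). Camera axes: x right, y down, z forward; pixel columns grow to the right and rows downward; lengths in m; the calibration is good to about 2 mm. A picture is of the moment at which its call begins. There is no depth.
- arm.finish_job(): hands the job in; it is judged then, once.
The state is a dict: "t": time; "joints": joint angles; "qvel": joint speeds; "joint_torque": joint torques, N m; "tool_pos": TCP position; "tool_rot": TCP orientation; "force": force on the tool from outside, world axes, zero at the start; "wrist_torque": the same for the moment, N m; "grip_width": finger opening in m; "gripper_force": force on a finger pad.
Only numpy, scipy, OpenCV 4.12 (cv2) and the standard library are available. Lean on these libraries where they do the work, as an engineer would, in place of code of your own. Each camera call takes 0.05 s, during which the arm holds its last target. There are 200 camera calls.

## Working session

There is one attempt and no reset: what is moved stays moved. The work goes in short steps, Python scripts to look and compute and a shell command to move; the robot and the scene stay as the last step left them, time stands still between calls to the robot, and variables do not carry over. Pictures are saved under pics/ and viewed, at most 10 in all, crops included, and the job is handed in when it is done.

```bash
mkdir -p pics
python3 - <<'E'
from rig import arm, vision
import cv2, numpy as np, pickle
d={}
for n in("side","top"):
    c=vision.camera(n); d[n]=c; cv2.imwrite(f"pics/{n}0.png",c["color"][:,:,::-1])
    M=c["camera_from_world"]; print(n,c["fx"],c["cx"],c["cy"],(-M[:3,:3].T@M[:3,3]).round(3), M[2,:3].round(2))
pickle.dump(d,open("cams0.pkl","wb"))
s=arm.get_state(); print(s["t"],s["tool_pos"],s["tool_rot"],s["grip_width"])
E
```

```text
side 477.1467509626457 319.4386324608905 245.89143533147757 [ 0.517 -0.658  0.421] [ 0.02  0.89 -0.45]
top 437.9577085343766 318.57588527447655 239.89358438573376 [ 0.4   -0.015  0.819] [ 0.18  0.03 -0.98]
0.1 [ 0.17961932 -0.59816763  0.23061662] [[ 9.57738526e-01  2.87639733e-01 -5.47482202e-04]
 [ 2.87640213e-01 -9.57737672e-01  1.28855984e-03]
 [-1.53703320e-04 -1.39158130e-03 -9.99999020e-01]] 0.08551057340202639
```

View pics/top0.png

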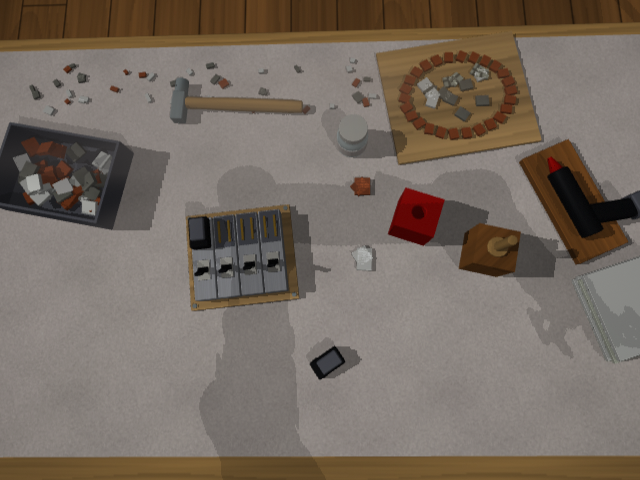

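View pics/side0.png

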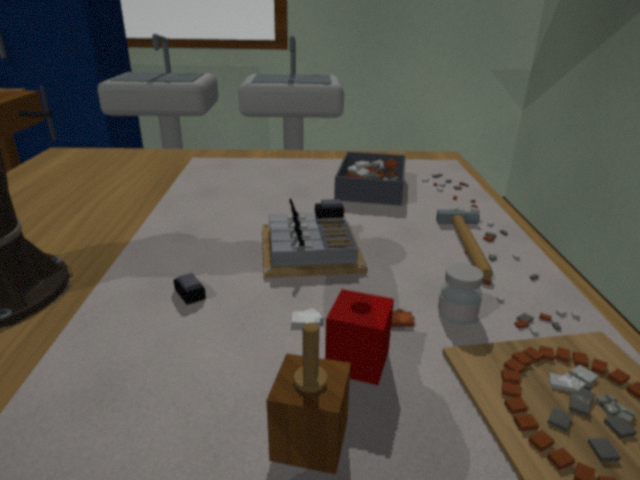

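The top view shows the pack in the leftmost bay at (199,232), with its lever near (204,267). The stylus block is at about (490,250), and the red decoy is at (416,215). In the side view the stylus handle runs from (311,325) to (310,380). Next I'll zoom in on these to measure.

Run:
```python
import cv2, numpy as np
t=cv2.imread("pics/top0.png"); s=cv2.imread("pics/side0.png")
a=cv2.resize(t[200:315,180:305],None,fx=4,fy=4,interpolation=cv2.INTER_CUBIC)[:460,:400]
a2=cv2.resize(t[215:285,450:530],None,fx=5,fy=5,interpolation=cv2.INTER_CUBIC)
im=np.zeros((600,800,3),np.uint8)
im[:460,:400]=a; im[:350,400:]=a2
b=cv2.resize(s[190:250,255:355],None,fx=4,fy=4,interpolation=cv2.INTER_CUBIC); im[355:595,400:]=b
cv2.imwrite("pics/z0.png",np.clip(im*1.5,0,255).astype(np.uint8))
```

```text
(no output)
```

View pics/z0.png

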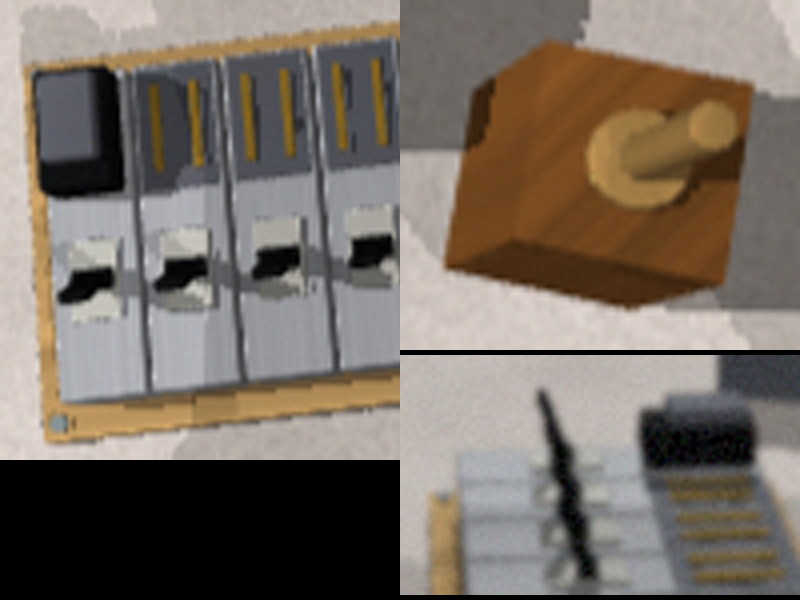

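Zoomed crop, in full top-image pixels: handle end about (513,240), collar about (497.6,246.6), block top corners near (479,223), (520,232), (515,271) and (472,263). The bay seams are visible, and all levers lean towards the robot.

```bash
cat > h.py <<'E'
import numpy as np
def ray(c,u,v,z):
    M=c["camera_from_world"];R=M[:3,:3];o=-R.T@M[:3,3]
    d=R.T@np.array([(u-c["cx"])/c["fx"],(v-c["cy"])/c["fy"],1]);return o+d*(z-o[2])/d[2]
def proj(c,p):
    M=c["camera_from_world"];q=M[:3,:3]@np.array(p)+M[:3,3];return np.array([q[0]/q[2]*c["fx"]+c["cx"],q[1]/q[2]*c["fy"]+c["cy"]])
E
python3 - <<'E'
import pickle,numpy as np
from h import *
np.set_printoptions(precision=4,suppress=True)
d=pickle.load(open("cams0.pkl","rb"));t=d["top"];s=d["side"]
A=lambda x,y,z:ray(t,(x+.5)/4-.5+180,(y+.5)/4-.5+200,z)
B=lambda x,y,z:ray(t,(x-399.5)/5-.5+450,(y+.5)/5-.5+215,z)
h=B(713,125,.151);c=B(638,158,.091);print("handle top",h,"collar",c)
Q=[B(*p,.085) for p in((548,40),(753,84),(726,284),(515,240))];print("block",np.mean(Q,0),[np.linalg.norm(Q[i]-Q[i-1]) for i in range(4)])
print("block yaw",[np.degrees(np.arctan2(*(Q[i]-Q[i-1])[[1,0]])) for i in range(4)])
print("side proj handle",proj(s,h),proj(s,c))
for z,(u,v) in ((.151,(312,327)),(.091,(310.5,380))): print("side ray",ray(s,u,v,z))
S=[(A(*b,.042),A(*f,.042)) for b,f in (((131,70),(148,390)),((222,62),(242,380)),((313,50),(336,370)))]
for b,f in S: print("seam",b,f,np.linalg.norm(b-f),np.degrees(np.arctan2(*(b-f)[[1,0]])))
f0=A(60,403,.042);print("fl",f0)
# pack top corners z=.073
print("pack top",[A(*p,.073) for p in((40,78),(100,70),(105,155),(42,160))])
E
```

```text
handle top [ 0.5205 -0.2928  0.151 ] collar [ 0.5205 -0.2921  0.091 ]
block [ 0.5204 -0.2934  0.085 ] [np.float64(0.07010607131348319), np.float64(0.06923871894607399), np.float64(0.06922830501595184), np.float64(0.07004594685950649)]
block yaw [np.float64(-13.309626439996807), np.float64(-103.66014086808362), np.float64(167.35830710007104), np.float64(77.06574138567619)]
side proj handle [310.5337 325.339 ] [310.1328 373.9844]
side ray [ 0.5218 -0.2954  0.151 ]
side ray [ 0.5208 -0.3006  0.091 ]
seam [0.5905 0.2015 0.042 ] [0.4445 0.1888 0.042 ] 0.14656228428548543 4.944985496698102
seam [0.5935 0.1595 0.042 ] [0.4484 0.147  0.042 ] 0.14568919021334265 4.934596996155209
seam [0.5985 0.1177 0.042 ] [0.4523 0.1052 0.042 ] 0.146700547022094 4.87803724412838
fl [0.4392 0.228  0.042 ]
pack top [array([0.58  , 0.2331, 0.073 ]), array([0.5832, 0.2066, 0.073 ]), array([0.5449, 0.203 , 0.073 ]), array([0.5432, 0.2306, 0.073 ])]
```

Block at (0.5205, -0.293), yaw -13°: the sides come out at 70 mm, and the collar and handle rays agree. The loaded bay's origin is about (0.4938, 0.2142), yaw 4.9°: the bay corner predicted from it fits to 1.6 mm. I'll turn the tool so the fingers close along the push direction.

```bash
python3 -m handwheel '[[[0.17,0.1525,0,0,0,0.0434],[0.17,0.1525,0,0,0,0.0434],[0.17,0.1525,0,0,0,0.0434],[0.17,0.1525,0,0,0,0.0434],[0.17,0.1525,0,0,0,0.0434],[0.17,0.1525,0,0,0,0.0434],[0.17,0.1525,0,0,0,0.0434],[0.17,0.1525,0,0,0,0.0434],[0.17,0.1525,0,0,0,0.0434],[0.17,0.1525,0,0,0,0.0434]]]' -1; python3 -m handwheel '[[[0,0,0,0,0,0],[0,0,0,0,0,0]]]'; python3 -c "
from rig import arm
s=arm.get_state();print(s['joints'])"
```

```text
t: 1.35
tool_pos: [0.5205, -0.2925, 0.231]
tool_rot: [[-0.089, 0.996, -0.001], [0.996, 0.089, 0.0], [0.0, -0.001, -1.0]]
force: [0.3, -0.6, -0.7]
grip_width: 0.0853
gripper_force: 0.0
t: 1.6
tool_pos: [0.5192, -0.2939, 0.2308]
tool_rot: [[-0.083, 0.997, -0.001], [0.997, 0.083, 0.0], [0.0, -0.001, -1.0]]
force: [-0.9, -0.7, -0.4]
grip_width: 0.0856
gripper_force: 0.0
[ 0.70529934  0.42443986 -0.39677262  1.61873025  0.1768323   1.13509981
  0.34855426]
```

```bash
python3 -m handwheel '[[[0.006,0.005,-0.1,0,0,0],[0,0,-0.1,0,0,0],[0,0,-0.1,0,0,0],[0,0,-0.1,0,0,0],[0,0,-0.1,0,0,0],[0,0,-0.1,0,0,0],[0,0,0,0,0,0],[0,0,0,0,0,0]]]'; python3 -c "
from rig import vision
import cv2
cv2.imwrite('pics/s1.png',vision.camera('side')['color'][180:480,140:540,::-1])"
```

```text
t: 2.6
tool_pos: [0.5208, -0.2935, 0.112]
tool_rot: [[-0.083, 0.997, 0.0], [0.997, 0.083, -0.001], [-0.001, 0.0, -1.0]]
force: [-0.6, -0.2, 0.9]
grip_width: 0.0853
gripper_force: 0.0
```

View pics/s1.png

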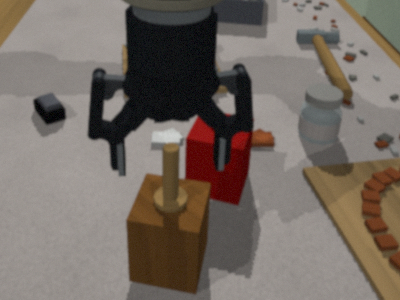

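The fingers straddle the handle: tips near full-image (260,352) and (365,345), handle at x=310. I'll check the depth by projection.

```bash
python3 - <<'E'
import pickle
from h import *
s=pickle.load(open("cams0.pkl","rb"))["side"]
for x in(-.045,.045):print(proj(s,(.5208+x,-.2935+x*.083,.125)))
print(proj(s,(.5205,-.293,.151)))
E
python3 -m handwheel '[[[0,0,0,0,0,0],[0,0,0,0,0,0],[0,0,0,0,0,0],[0,0,0,0,0,0],[0,0,0,0,0,0],[0,0,0,0,0,0],[0,0,0,0,0,0],[0,0,0,0,0,0]]]' 1 60
```

```text
[263.4543903 350.3700261]
[357.03846259 345.28434618]
[310.56833629 325.45618287]
t: 3.65
tool_pos: [0.5211, -0.2926, 0.1115]
tool_rot: [[-0.084, 0.996, 0.0], [0.996, 0.084, -0.0], [-0.0, 0.0, -1.0]]
force: [-1.3, -0.5, 5.0]
grip_width: 0.0147
gripper_force: 58.4
```

Gripped. Now lift straight up.

```bash
python3 -m handwheel '[[[0,0,0.05,0,0,0],[0,0,0.1,0,0,0],[0,0,0.1,0,0,0],[0,0,0.1,0,0,0],[0,0,0.1,0,0,0],[0,0,0.1,0,0,0],[0,0,0.05,0,0,0],[0,0,0,0,0,0],[0,0,0,0,0,0]]]' 1 80
python3 - <<'E'
from rig import vision,arm
import cv2
cv2.imwrite('pics/s2.png',vision.camera('side')['color'][130:480,140:540,::-1])
E
```

```text
t: 4.78
tool_pos: [0.5205, -0.2925, 0.2305]
tool_rot: [[-0.084, 0.996, -0.001], [0.996, 0.084, 0.001], [0.001, -0.001, -1.0]]
force: [-0.3, 0.4, -0.1]
grip_width: 0.0141
gripper_force: 77.9
```

View pics/s2.png

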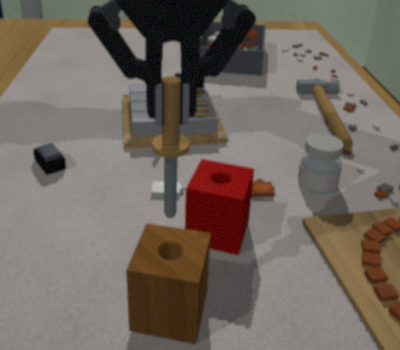

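The stylus hangs vertical with its tip at full-image (310,345), clear of the block. Next I carry it over to the bank, stopping short of the lever on the robot side.

```bash
python3 -c "
import pickle
from h import *
s=pickle.load(open('cams0.pkl','rb'))['side'];print(proj(s,(.5205,-.2925,.129)))"
python3 -m handwheel '[[[-0.02,0.12,0,0,0,0],[-0.04,0.25,0,0,0,0],[-0.04,0.27,0,0,0,0],[-0.04,0.27,0,0,0,0],[-0.04,0.27,0,0,0,0],[-0.04,0.27,0,0,0,0],[-0.04,0.27,0,0,0,0],[-0.04,0.27,0,0,0,0],[-0.04,0.27,0,0,0,0],[-0.0175,0.255,0,0,0,0]]]'
python3 -m handwheel '[[[0,0,0,0,0,0],[0,0,0,0,0,0],[0,0,0,0,0,0]]]'
```

```text
[310.41131728 343.8230621 ]
t: 6.08
tool_pos: [0.4477, 0.2127, 0.2312]
tool_rot: [[-0.086, 0.996, -0.0], [0.996, 0.086, -0.0], [-0.0, -0.0, -1.0]]
force: [0.3, 0.3, -1.2]
grip_width: 0.0143
gripper_force: 78.0
t: 6.45
tool_pos: [0.4494, 0.2091, 0.231]
tool_rot: [[-0.083, 0.997, -0.0], [0.997, 0.083, -0.001], [-0.001, -0.0, -1.0]]
force: [0.6, -0.2, 0.0]
grip_width: 0.0147
gripper_force: 78.0
```

```bash
python3 -m handwheel '[[[0,0.007,-0.08,0,0,0],[0,0,-0.08,0,0,0],[0,0,-0.08,0,0,0],[0,0,-0.075,0,0,0],[0,0,0,0,0,0],[0,0,0,0,0,0]]]'
python3 - <<'E'
from rig import vision
import cv2
cv2.imwrite('pics/s3.png',cv2.resize(vision.camera('side')['color'][130:280,220:380,::-1],None,fx=4,fy=4,interpolation=2))
E
```

```text
t: 7.2
tool_pos: [0.4496, 0.2121, 0.1685]
tool_rot: [[-0.085, 0.996, 0.0], [0.996, 0.085, 0.0], [0.0, 0.0, -1.0]]
force: [0.6, 0.6, -1.2]
grip_width: 0.0144
gripper_force: 78.0
```

View pics/s3.png

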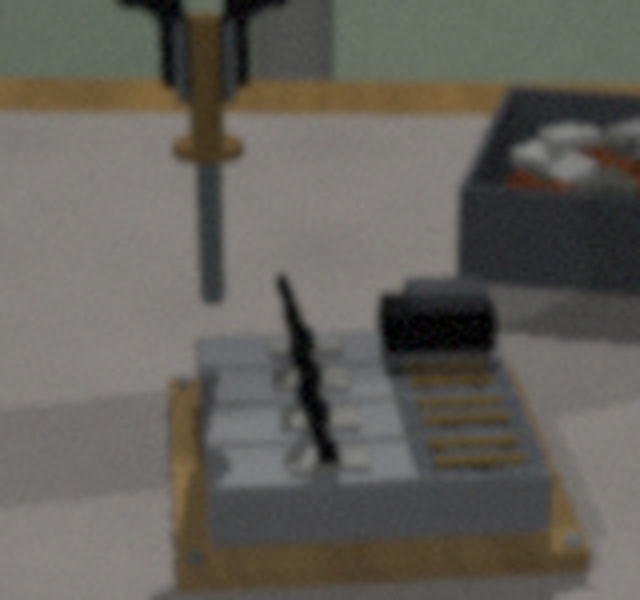

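The tip is at crop (211,300), left of the loaded lever (tip at crop (282,278)) and between the bay top and the lever tip in height. Now I push towards the pack.

```bash
python3 -m handwheel '[[[0.03,0.002,-0.005,0,0,0],[0.03,0.001,0,0,0,0],[0.03,0.001,0,0,0,0],[0.03,0.001,0,0,0,0],[0.03,0.001,0,0,0,0],[0.03,0.001,0,0,0,0],[0.025,0.001,0,0,0,0],[0.014,0.001,0,0,0,0],[0,0,0,0,0,0],[0,0,0,0,0,0]]]'
python3 - <<'E'
from rig import vision
import cv2
cv2.imwrite('pics/s4.png',cv2.resize(vision.camera('side')['color'][130:280,220:380,::-1],None,fx=4,fy=4,interpolation=2))
E
```

```text
t: 8.5
tool_pos: [0.4933, 0.2136, 0.1674]
tool_rot: [[-0.084, 0.996, 0.0], [0.996, 0.084, 0.0], [0.0, 0.0, -1.0]]
force: [-0.1, 0.3, -0.5]
grip_width: 0.0143
gripper_force: 77.9
```

View pics/s4.png

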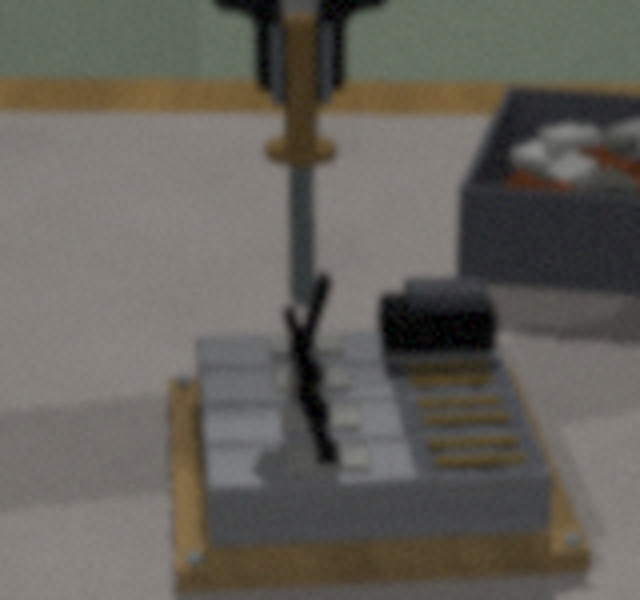

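The loaded lever now leans towards the pack (tip at crop (322,278)) and the others haven't moved. There's no stop force yet, so I'll push a little further, in small steps.

```bash
for i in 1 2 ; do python3 -m handwheel '[[[0.006,0.0005,0,0,0,0],[0.004,0.0005,0,0,0,0],[0,0,0,0,0,0]]]' | egrep 'pos|^force'; done
```

```text
tool_pos: [0.4952, 0.2138, 0.1673]
force: [-0.7, -0.6, -1.2]
tool_pos: [0.4968, 0.214, 0.1672]
force: [-2.8, -0.9, -0.0]
```

```bash
python3 -m handwheel '[[[0.008,0.0005,0,0,0,0],[0,0,0,0,0,0],[0,0,0,0,0,0]]]' | egrep 'pos|^force'
```

```text
tool_pos: [0.4979, 0.214, 0.1672]
force: [-6.0, -0.3, 2.1]
```

The force climbs to 6 N, so the lever is at its stop. Back off, rise and return.

```bash
python3 -m handwheel '[[[-0.04,-0.004,0,0,0,0],[-0.08,-0.007,0,0,0,0],[-0.08,-0.007,0,0,0,0],[0,0,0.1,0,0,0],[0,0,0.1,0,0,0],[0,0,0.11,0,0,0],[0,0,0,0,0,0]]]'|egrep 'pos|^force'
python3 -m handwheel '[[[0.02,-0.12,0,0,0,0],[0.035,-0.25,0,0,0,0],[0.035,-0.27,0,0,0,0],[0.035,-0.27,0,0,0,0],[0.035,-0.27,0,0,0,0],[0.035,-0.27,0,0,0,0],[0.035,-0.27,0,0,0,0],[0.035,-0.27,0,0,0,0],[0.035,-0.27,0,0,0,0],[0.02,-0.24,0,0,0,0]]]' >/dev/null
python3 -m handwheel '[[[0,0,0,0,0,0],[0,0,0,0,0,0],[0,0,0,0,0,0]]]'
python3 - <<'E'
from rig import vision
import cv2,numpy as np,pickle
c=vision.camera('side');a=c['color'][:,:,::-1];t=vision.camera('top')['color'][:,:,::-1]
pickle.dump(c,open('side2.pkl','wb'))
im=np.zeros((600,800,3),np.uint8)
im[:600,:400]=cv2.resize(a[190:390,243:376],(400,600),interpolation=2)
im[:400,400:]=cv2.resize(t[200:310,180:290],(400,400),interpolation=2)
cv2.imwrite('pics/s5.png',im)
E
```

```text
tool_pos: [0.459, 0.2111, 0.2307]
force: [1.0, -0.2, -0.9]
t: 12.18
tool_pos: [0.5229, -0.2877, 0.2291]
tool_rot: [[-0.087, 0.996, -0.0], [0.996, 0.087, 0.001], [0.001, -0.0, -1.0]]
force: [1.0, -0.4, 0.2]
grip_width: 0.0144
gripper_force: 78.1
```

View pics/s5.png

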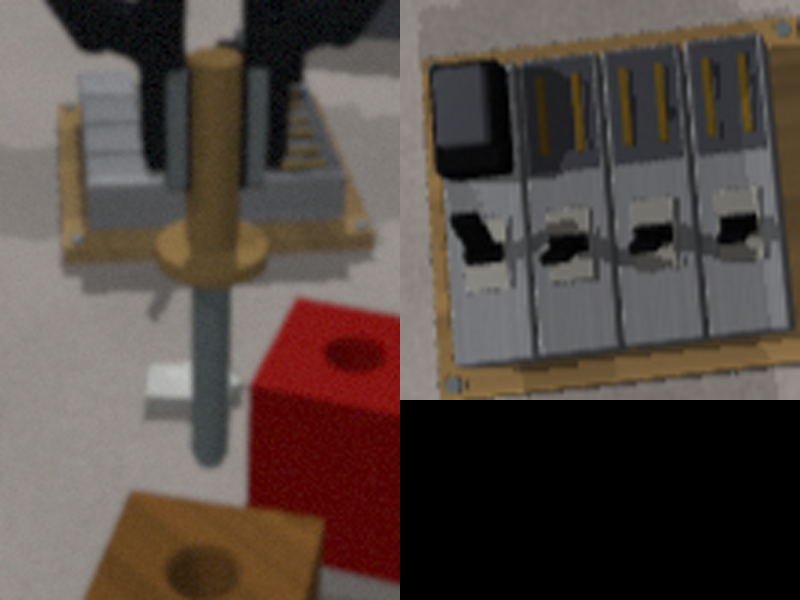

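The loaded lever is on and the other three are off. In the side view the stylus is nearly vertical, so I'll check its tilt and the tip's offset against the projection.

Run:
```python
import pickle
from h import *
s=pickle.load(open("side2.pkl","rb"))
for z in(.127,.208,.268):print(proj(s,(.5229,-.2877,z)))
for p in((216,55),(212,245),(209,458)):print(p[0]/3.0075+243,p[1]/3+190)
a=s["color"][:,:,:].astype(int)
```

```text
[312.85504132 342.31260939]
[313.66628535 269.89524359]
[314.36368268 207.6406371 ]
314.82044887780546 208.33333333333334
313.49044056525355 271.6666666666667
312.4929343308396 342.66666666666663
```

Vertical to within about 1 mm. Centre over the hole and start the insertion.

```bash
python3 -m handwheel '[[[-0.0095,-0.0265,0,0,0,0],[0,0,0,0,0,0],[0,0,-0.06,0,0,0],[0,0,-0.06,0,0,0],[0,0,-0.06,0,0,0],[0,0,-0.05,0,0,0],[0,0,-0.05,0,0,0],[0,0,0,0,0,0],[0,0,0,0,0,0]]]'
```

```text
t: 13.4
tool_pos: [0.5212, -0.2948, 0.1736]
tool_rot: [[-0.084, 0.996, 0.001], [0.996, 0.084, -0.0], [-0.0, 0.001, -1.0]]
force: [0.1, 0.3, -1.2]
grip_width: 0.0142
gripper_force: 78.1
```

```bash
python3 -m handwheel '[[[0,0.005,-0.05,0,0,0],[0,0,-0.06,0,0,0],[0,0,-0.06,0,0,0],[0,0,-0.06,0,0,0],[0,0,-0.05,0,0,0],[0,0,-0.015,0,0,0],[0,0,-0.006,0,0,0],[0,0,0,0,0,0],[0,0,0,0,0,0]]]'
```

```text
t: 14.52
tool_pos: [0.5211, -0.2939, 0.1135]
tool_rot: [[-0.084, 0.996, 0.001], [0.996, 0.084, -0.0], [-0.0, 0.001, -1.0]]
force: [0.9, 0.5, -0.0]
grip_width: 0.0141
gripper_force: 78.1
```

```bash
python3 -m handwheel '[[[0,0,-0.008,0,0,0],[0,0,0,0,0,0],[0,0,0,0,0,0]]]'|egrep 'pos|^force'; python3 -m handwheel '[[[0,0,0,0,0,0],[0,0,0,0,0,0],[0,0,0,0,0,0],[0,0,0,0,0,0],[0,0,0,0,0,0],[0,0,0,0,0,0],[0,0,0,0,0,0],[0,0,0,0,0,0]]]' -1
python3 -m handwheel '[[[0,0,0.05,0,0,0],[0,0,0.1,0,0,0],[0,0,0.1,0,0,0],[0,0,0.1,0,0,0],[0,0,0.1,0,0,0],[0,0,0.1,0,0,0],[0,0,0.1,0,0,0],[0,0,0,0,0,0],[0,0,0,0,0,0]]]'
python3 - <<'E'
from rig import vision
import cv2,numpy as np
a=vision.camera('side')['color'][:,:,::-1]
cv2.imwrite('pics/s6.png',cv2.resize(a[190:480,220:420],None,fx=2,fy=2,interpolation=2))
E
```

```text
tool_pos: [0.5211, -0.2939, 0.1116]
force: [0.3, -0.2, -0.2]
t: 15.9
tool_pos: [0.521, -0.2938, 0.1115]
tool_rot: [[-0.084, 0.996, -0.0], [0.996, 0.084, 0.0], [0.0, -0.0, -1.0]]
force: [-0.2, -0.4, -0.4]
grip_width: 0.0853
gripper_force: 0.0
t: 17.02
tool_pos: [0.5207, -0.2937, 0.2412]
tool_rot: [[-0.084, 0.996, -0.0], [0.996, 0.084, 0.0], [0.0, -0.0, -1.0]]
force: [0.5, 0.8, -0.4]
grip_width: 0.0852
gripper_force: 0.0
```

View pics/s6.png

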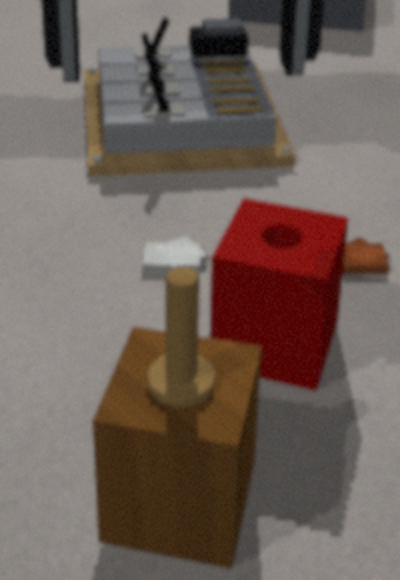

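The stylus stands upright with its collar (crop (181,380)) on the block top, the lever is on, and the gripper is clear. Handing in.

```bash
python3 -c "
from rig import arm
print(arm.finish_job())"
```

```text
the job is handed in; nothing more can be done
None
```

The job is handed in with no verdict returned: the loaded bay's lever is on, the other three are still off, and the stylus is back upright in its block with its collar down and the gripper clear, at about 17 s of the 58 s limit.

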